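# Find the rocking corner of a sample tray plate and shim it

### The job

The white sample tray plate stands unevenly: press down firmly with a fingertip on its corners, one after another, until you find the one that rocks. Then press the shim lever beside that corner fully flat and leave it there with the plate level, the other three shim levers still standing. Only press: do not lift or shift the plate or rack, and leave the vial, jar and box alone.

Things in the scene. Friction and masses are not known exactly. Their poses are not given: they have to be found in the camera images.
- base: Fixed aluminium floor of the levelling stand, 210 (x) x 180 (y) x 4 mm, on the bench; origin: middle of its underside, on the bench; x points away from the robot (within 0.25 rad), y to the left. Sockets on it hide the four packing pucks that carry the plate's corners. Outside the plate's left and right edges it carries one shim lever next to each corner.
- plate: Tray plate: loose white metal plate, 200 (x) x 170 (y) mm, 8 mm thick with an 8 mm turned-down rim, about 1.8 kg, with a white 96 x 96 x 30 mm vial rack fixed on its middle (some vial caps 6 mm higher). Axes as the base's. Origin: middle of the plate's underside, 30 mm above the bench when level; its top is at 38 mm, the vial caps at 74 mm.
- plate_centre (a point): Middle of the plate's thickness, 34 mm above the bench. The plate rests level on three pucks; the puck under one corner (hidden, a different one each time) is 5 mm short. Some 3 to 6 N down on that corner, within 15 mm of its corner point, tips it 5 mm until it meets its puck; let go, it comes back level. The other corners do not give. Pressed straight down, the plate does not slide.
- corner_near_left (a point): Point on the plate's top surface at its near left corner (seen from the robot), right over the puck, 72 mm in x and 57 mm in y from the plate's middle: where to press to test this corner. 38 mm above the bench when level.
- shim_near_left (a joint): Angle of the near left shim lever (rad): 0 = standing up (start), 0.35 = pressed fully flat (level). Pressing it flat raises the puck under the near left corner by 5 mm; it stays where it is left. It takes 6 to 8 N on its tab at the short puck, elsewhere 8 to 12 N (there it would jack the plate out of level). Pressed flat it holds up to about 15 N pushed down on the corner.
- tab_near_left (a point): Point to press on the near left shim lever: top of the tab, 38 mm out from the hinge on the centre line. Plain steel leaf 24 mm wide (x), 50 mm long, 4 mm thick; hinge 6 mm outside the plate's left edge, 14 mm above the bench; the leaf slopes up outwards to the left by 0.35 rad. This point is 29 mm above the bench standing, 16 mm flat, and moves 3 mm outwards.
- corner_near_right (a point): Point on the plate's top surface at its near right corner (seen from the robot), right over the puck, 72 mm in x and 57 mm in y from the plate's middle: where to press to test this corner. 38 mm above the bench when level.
- shim_near_right (a joint): Angle of the near right shim lever (rad): 0 = standing up (start), 0.35 = pressed fully flat (level). Pressing it flat raises the puck under the near right corner by 5 mm; it stays where it is left. It takes 6 to 8 N on its tab at the short puck, elsewhere 8 to 12 N (there it would jack the plate out of level). Pressed flat it holds up to about 15 N pushed down on the corner.
- tab_near_right (a point): Point to press on the near right shim lever: top of the tab, 38 mm out from the hinge on the centre line. Plain steel leaf 24 mm wide (x), 50 mm long, 4 mm thick; hinge 6 mm outside the plate's right edge, 14 mm above the bench; the leaf slopes up outwards to the right by 0.35 rad. This point is 29 mm above the bench standing, 16 mm flat, and moves 3 mm outwards.
- corner_far_left (a point): Point on the plate's top surface at its far left corner (seen from the robot), right over the puck, 72 mm in x and 57 mm in y from the plate's middle: where to press to test this corner. 38 mm above the bench when level.
- shim_far_left (a joint): Angle of the far left shim lever (rad): 0 = standing up (start), 0.35 = pressed fully flat (level). Pressing it flat raises the puck under the far left corner by 5 mm; it stays where it is left. It takes 6 to 8 N on its tab at the short puck, elsewhere 8 to 12 N (there it would jack the plate out of level). Pressed flat it holds up to about 15 N pushed down on the corner.
- tab_far_left (a point): Point to press on the far left shim lever: top of the tab, 38 mm out from the hinge on the centre line. Plain steel leaf 24 mm wide (x), 50 mm long, 4 mm thick; hinge 6 mm outside the plate's left edge, 14 mm above the bench; the leaf slopes up outwards to the left by 0.35 rad. This point is 29 mm above the bench standing, 16 mm flat, and moves 3 mm outwards.
- corner_far_right (a point): Point on the plate's top surface at its far right corner (seen from the robot), right over the puck, 72 mm in x and 57 mm in y from the plate's middle: where to press to test this corner. 38 mm above the bench when level.
- shim_far_right (a joint): Angle of the far right shim lever (rad): 0 = standing up (start), 0.35 = pressed fully flat (level). Pressing it flat raises the puck under the far right corner by 5 mm; it stays where it is left. It takes 6 to 8 N on its tab at the short puck, elsewhere 8 to 12 N (there it would jack the plate out of level). Pressed flat it holds up to about 15 N pushed down on the corner.
- tab_far_right (a point): Point to press on the far right shim lever: top of the tab, 38 mm out from the hinge on the centre line. Plain steel leaf 24 mm wide (x), 50 mm long, 4 mm thick; hinge 6 mm outside the plate's right edge, 14 mm above the bench; the leaf slopes up outwards to the right by 0.35 rad. This point is 29 mm above the bench standing, 16 mm flat, and moves 3 mm outwards.
- vial_centre (a point): Bystander, to be left alone: small amber glass vial with a screw cap, 24 mm across, 40 mm tall; this point is its centre, half-way up.
- jar_centre (a point): Bystander, to be left alone: white plastic jar, 48 mm across, 58 mm tall; this point is its centre, half-way up.
- box_centre (a point): Bystander, to be left alone: small cardboard box, 50 x 80 x 30 mm; this point is its centre, half-way up.

How it is judged:
On the way, in this order (a step that is already met when the one before it is completed fails the run):
1. a corner of the plate is pressed by the fingers and dips by at least 2.5 mm, with all shim levers still standing (z of any of corner_near_left, corner_near_right, corner_far_left, corner_far_right in the frame of base below 0.0355 m and contact force between the fingers and plate above 0.5 N and value of joint each of shim_near_left, shim_near_right, shim_far_left, shim_far_right below 0.08 rad), for 0.05 s.
2. one shim lever is flat, the other three stand, and the plate is level (((value of joint shim_near_left above 0.31 rad and value of joint each of shim_near_right, shim_far_left, shim_far_right below 0.08 rad) or (value of joint shim_near_right above 0.31 rad and value of joint each of shim_near_left, shim_far_left, shim_far_right below 0.08 rad) or (value of joint shim_far_left above 0.31 rad and value of joint each of shim_near_left, shim_near_right, shim_far_right below 0.08 rad) or (value of joint shim_far_right above 0.31 rad and value of joint each of shim_near_left, shim_near_right, shim_far_left below 0.08 rad)) and angle between plate's own z axis and vertical below 0.012 rad), for 0.2 s.
At the end, for the whole second after the job is handed in: Exactly one shim lever is flat (joint above 0.31 rad) and the other three stand (below 0.08 rad); the plate is level within 0.012 rad (a wrong shim tilts it by 0.025 rad or more), at rest, and still on its base (within 12 mm and 0.08 rad, not raised by more than 4 mm) (all of step 2 and horizontal distance between plate_centre and base below 0.012 m and z of plate_centre in the frame of base below 0.038 m and angle between the x axis of plate and the x axis of base, either way round below 0.08 rad and linear speed of plate below 0.01 m/s); the robot touches nothing.
It fails at once if the plate is lifted, carried, shoved or strongly tipped (centre moved more than 15 mm, or tilted more than 0.12 rad) (distance of plate_centre from where it was at the start of the episode above 0.015 m or angle between plate's own z axis and vertical above 0.12 rad).
It fails at once if the vial, jar or box is moved by more than 15 mm (distance of any of vial_centre, jar_centre, box_centre from where it was at the start of the episode above 0.015 m).
It also fails if it takes over 51 s, if anything falls off the work surface, if the arm or the gripper's body presses on something with over 40 N, if the wrist force passes 120 N, or if a joint passes its speed limit or range.

### The arm

A 6-joint arm with a two-finger parallel gripper is mounted at the origin on the work surface. World frame = base frame: x ahead of the robot, y to its left, z up, the work surface at z = 0. Lengths are in m, angles in rad, forces in N, time in s.
With the tool pointing down it reaches from about 0.325 to 0.9 m from the base axis. Payload 6.1 kg.
Tool frame: the origin (TCP) lies on the centre line of the jaws, within the pads' length; the fingertips stand 14 mm ahead of it and the grasp point (between the pads) lies 5 mm behind it; y points along the fingers, z is the direction in which the jaws open and shut, and the axes are right-handed (so a half turn about y gives the same grasp; the last joint's range is limited). The gripper opens to 87 mm and grips with 3 to 60 N. Pads are 19 mm wide; open, the fingers measure 117 mm over their backs; the gripper's body (75 mm by 190 mm) begins 51 mm behind the grasp point.
Start: joints at [1.159, 0.22, 1.526, -0, 1.395, -0.126], TCP at [0.176, 0.6, 0.237] pointing down, gripper open.
Joint ranges: [-2.98, 2.98], [-0.91, 2.08], [0.09, 2.57], [-1.24, 4.39], [0.2, 2.65], [-2.68, 2.68]. Speed limits (rad/s): [2.57, 2.57, 3.01, 3.14, 3.14, 3.14].

### API

Orientations are given as a unit quaternion [x, y, z, w].
In Python, from plant import robot gives the robot as it stands.
- The arm moves only by the shell command python3 -m creep 'ROWS' [OPENING] [FORCE]. ROWS is JSON, one flat list of numbers, 4 for each row, row after row: the shift along the tool's x, y, z in cm, then the turn about the tool's y in rad. A call has 1 to 10 rows; each row is the pose to reach, as a shift and turn from the pose commanded when the call began, along the tool's axes at that moment; what a row does not reach only later rows make up. A row lasts 1/10 s, in which the tool goes at most 50 mm and 8.59 degrees, less where a joint would pass 70% of its speed; a pose out of reach is approached as far as the arm can. A call with a gripper value outside its range is refused whole. OPENING is the finger opening in cm, from 0 to 8.7, set as the call begins (- or left out, the last holds). The fingers move at their own pace and stop on an object; FORCE is the grip in N (left out, the last holds). Time passes only in rows, so rows that repeat a pose let the fingers close. It gives the time, the measured TCP pose, the force and the opening at its end, in the units of the state.
- robot.state(): the state, without advancing time (a new reading comes with each control period).
- robot.snapshot(name): name is "scene" or "top"; returns the picture (400x640x3 uint8, red, green, blue); there is no depth.
- robot.calibration(name): a dict with "fx", "fy", "cx", "cy" (pixels), "distortion" ([k1, k2, p1, p2, k3] as OpenCV has them; the pictures are not rectified), "origin" and "orientation" of the camera in the world. Camera axes: x right, y down, z forward; pixel columns grow to the right and rows downward; lengths in m; the calibration is good to about 2 mm. A picture is of the moment at which its call begins. calibration takes no time and is no camera call.
- robot.finish_job(): hands the job in, once; it reports no verdict.
Trained networks look in the newest picture that a camera, given by its name, has taken for a name from the list of things; names that differ only in an ending like _2 or _b are one class to them, and where a whole thing is asked for, a point or a joint stands for the part that bears it (a point fixed in the world has none). Each returns a list of dicts, best first, with "score" (0 to 1); they miss things now and then, are a little off and sometimes report something else, mostly with a low value. They report only what shows in the picture. A call takes as long as a camera call.
- robot.find_in(name, camera): "position" ([column, row] in pixels, amid what is visible of it).
- robot.regions_of(name, camera): "mask" (400x640 bool, what is visible of it) and "position" ([column, row] in pixels, amid what is visible of it).
- robot.tip_of(name, camera): "position" ([column, row] in pixels: a listed point, or the origin of a listed thing).
The state is a dict: "t": time; "joint_pos": joint angles; "dq": joint speeds; "tau": joint torques, N m; "tool_pos": TCP position; "eef_rot": TCP orientation; "ft_force": force on the tool from outside, world axes, zero at the start; "torque": the same for the moment, N m; "width": opening from 0.0 (shut) to 1.0 (fully open).
Only numpy, scipy, OpenCV 4.12 (cv2) and the standard library are available. Lean on these libraries where they do the work, as an engineer would, in place of code of your own. Each camera call takes 0.05 s, during which the arm holds its last target. There are 200 camera calls.

## Working session

There is one attempt and no reset: what is moved stays moved. The work goes in short steps, Python scripts to look and compute and a shell command to move; the robot and the scene stay as the last step left them, time stands still between calls to the robot, and variables do not carry over. Pictures are saved under pics/ and viewed, about 8 in all and at most 12, crops included, and the job is handed in when it is done.

```bash
mkdir -p pics; ls; cat > h.py <<'E'
import numpy as np, cv2
from scipy.spatial.transform import Rotation as R
from plant import robot
def ray(cam,px):
    c=robot.calibration(cam)
    K=np.array([[c['fx'],0,c['cx']],[0,c['fy'],c['cy']],[0,0,1]])
    u=cv2.undistortPoints(np.array([[px]],float),K,np.array(c['distortion']))[0,0]
    return np.array(c['origin']),R.from_quat(c['orientation']).apply([u[0],u[1],1])
def at(cam,px,z):
    o,d=ray(cam,px); return o+d*(z-o[2])/d[2]
def proj(cam,P):
    c=robot.calibration(cam)
    K=np.array([[c['fx'],0,c['cx']],[0,c['fy'],c['cy']],[0,0,1]])
    Q=R.from_quat(c['orientation']).inv().apply(np.atleast_2d(P)-np.array(c['origin']))
    return cv2.projectPoints(Q,np.zeros(3),np.zeros(3),K,np.array(c['distortion']))[0][:,0]
E
python3 - <<'E'
from h import *
s=robot.state(); print({k:np.round(v,3) for k,v in s.items()}); print(R.from_quat(s['eef_rot']).as_matrix().round(2))
ims={}
for cam in('top','scene'):
    im=robot.snapshot(cam); cv2.imwrite(f'pics/{cam}0.png',im[...,::-1])
Z=dict(corner=.038,tab=.029)
for cam in('top','scene'):
  for n in [f'{k}_{a}_{b}' for k in('corner','tab') for a in('near','far') for b in('left','right')]+['plate_centre','vial_centre','jar_centre','box_centre','base']:
    z=Z.get(n.split('_')[0],{'plate_centre':.034,'vial_centre':.02,'jar_centre':.029,'box_centre':.015,'base':0}.get(n))
    r=robot.tip_of(n,cam)
    print(cam,n,[(np.round(q['position'],1).tolist(),round(q['score'],2),at(cam,q['position'],z).round(3).tolist()) for q in r[:2]])
E
```

```text
pics
{'t': np.float64(0.0), 'joint_pos': array([ 1.159,  0.221,  1.528, -0.   ,  1.395, -0.126]), 'dq': array([-0.   , -0.   ,  0.001, -0.001, -0.002, -0.   ]), 'tau': array([ -0.   , -49.461, -38.738,   0.07 ,   0.057,  -0.   ]), 'tool_pos': array([0.176, 0.599, 0.235]), 'eef_rot': array([ 0.701, -0.101,  0.101, -0.699]), 'ft_force': array([0.517, 0.151, 0.449]), 'torque': array([-0.017, -0.046, -0.002]), 'width': np.float64(0.995)}
[[ 0.96 -0.    0.28]
 [-0.28 -0.    0.96]
 [-0.   -1.   -0.  ]]
top corner_near_left [([310.1, 255.9], 0.73, [0.5, 0.035, 0.038])]
top corner_near_right [([372.9, 251.5], 0.96, [0.51, -0.077, 0.038])]
top corner_far_left [([304.5, 177.1], 0.69, [0.641, 0.049, 0.038])]
top corner_far_right [([363.6, 167.2], 0.94, [0.662, -0.058, 0.038]), ([269.2, 176.1], 0.31, [0.641, 0.112, 0.038])]
top tab_near_left [([271.7, 258.6], 0.81, [0.493, 0.104, 0.029])]
top tab_near_right [([406.8, 246.0], 0.64, [0.521, -0.141, 0.029])]
top tab_far_left [([263.8, 180.7], 0.58, [0.633, 0.122, 0.029])]
top tab_far_right [([399.4, 164.3], 0.76, [0.671, -0.126, 0.029]), ([303.2, 1
[... 437 characters left out ...]
 0.038])]
scene corner_far_left [([314.9, 206.4], 0.88, [0.638, 0.052, 0.038])]
scene corner_far_right [([259.9, 175.3], 0.71, [0.655, -0.063, 0.038])]
scene tab_near_left [([394.7, 176.4], 0.58, [0.491, 0.106, 0.029])]
scene tab_near_right [([284.4, 115.5], 0.68, [0.515, -0.148, 0.029])]
scene tab_far_left [([345.9, 233.9], 0.71, [0.638, 0.121, 0.029])]
scene tab_far_right [([233.5, 161.5], 0.52, [0.662, -0.129, 0.029])]
scene plate_centre []
scene vial_centre [([371.7, 213.3], 0.82, [0.574, 0.123, 0.02]), ([393.4, 176.1], 0.59, [0.485, 0.1, 0.02])]
scene jar_centre [([228.4, 220.9], 0.95, [0.75, -0.035, 0.029])]
scene box_centre [([278.5, 256.0], 0.84, [0.734, 0.065, 0.015])]
scene base []
```

View images.

```bash
python3 - <<'E'
from h import *
W={'nl':[(.5,.035),(.5,.034)],'nr':[(.51,-.077),(.513,-.083)],'fl':[(.641,.049),(.638,.052)],'fr':[(.662,-.058),(.655,-.063)]}
T={'nl':[(.493,.104),(.491,.106)],'nr':[(.521,-.141),(.515,-.148)],'fl':[(.633,.122),(.638,.121)],'fr':[(.671,-.126),(.662,-.129)]}
A=[];B=[]
for k in W:
    sx=1 if k[0]=='f' else -1; sy=1 if k[1]=='l' else -1
    for i in range(2):
        A.append((sx*.072,sy*.057,0));B.append((*W[k][i],0))
        A.append((sx*.072,sy*.1267,0));B.append((*T[k][i],0))
A=np.array(A);B=np.array(B);c=B.mean(0)
r,_=R.align_vectors(B-c,A-A.mean(0)); yaw=r.as_rotvec()[2]
print(c,yaw); print(((B-c-r.apply(A))*1000).round(0)[:,:2].tolist())
pts=[]
for sx in(-1,1):
  for sy in(1,-1):
    for y,z in((.057,.038),(.1267,.029)):
        p=c+r.apply([sx*.072,sy*y,0]);p[2]=z;pts.append(p);print(sx,sy,p.round(4))
for cam in('top','scene'):
    im=cv2.resize(cv2.imread(f'pics/{cam}0.png')[80:300,190:450],None,fx=3,fy=2.7 if 0 else 3)
    for q in proj(cam,np.array(pts)): cv2.circle(im,tuple(int(v) for v in ((q-[190,80])*3)),3,(0,0,255),-1)
    cv2.imwrite(f'pics/{cam}0c.png',im[:600])
E
```

```text
[ 0.5776875 -0.012625   0.       ] 0.1178246116518279
[[1.0, -1.0], [2.0, -1.0], [1.0, -2.0], [-0.0, 1.0], [-3.0, 1.0], [-0.0, 6.0], [0.0, -5.0], [-6.0, -1.0], [-1.0, -3.0], [-1.0, 0.0], [-4.0, -0.0], [4.0, -1.0], [6.0, 3.0], [7.0, 4.0], [-1.0, -2.0], [-2.0, 1.0]]
-1 1 [0.4995 0.0355 0.038 ]
-1 1 [0.4913 0.1047 0.029 ]
-1 -1 [ 0.5129 -0.0777  0.038 ]
-1 -1 [ 0.5211 -0.1469  0.029 ]
1 1 [0.6425 0.0524 0.038 ]
1 1 [0.6343 0.1217 0.029 ]
1 -1 [ 0.6559 -0.0608  0.038 ]
1 -1 [ 0.6641 -0.13    0.029 ]
```

View pics/top0c.png

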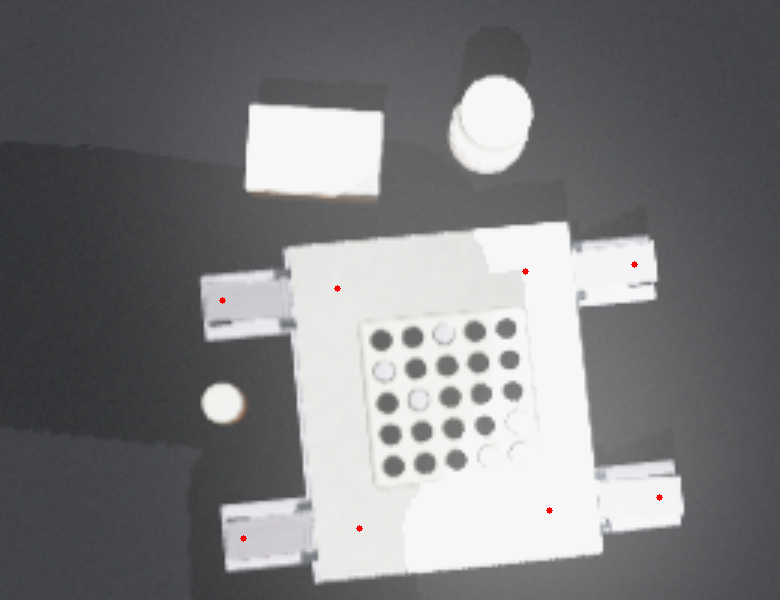

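View pics/scene0c.png

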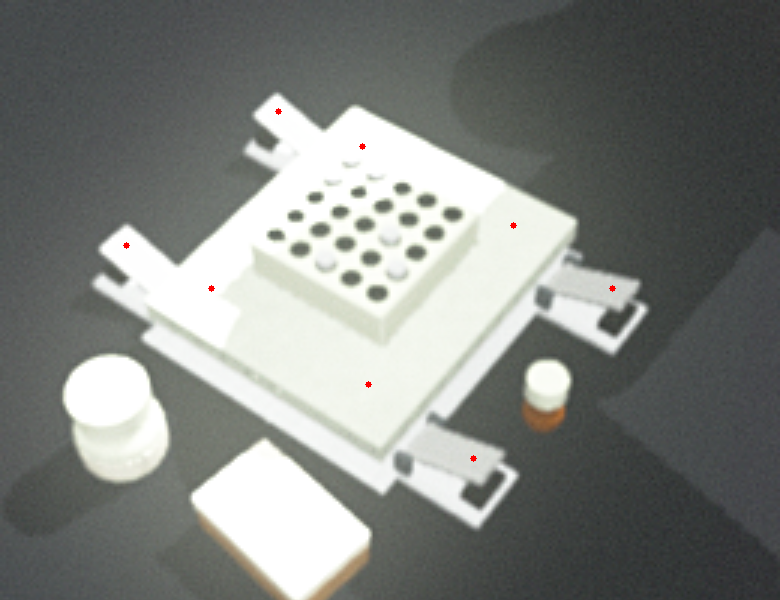

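The fitted plate model matches both pictures (top: corners at about 359,528 / 549,510 / 337,288 / 525,271 in the crop; every tab dot is on its leaf). The vial sits between the two left levers. I'll close the fingers, line the tool up with the plate and go over the near left corner.

```bash
cat > rem.py <<'E'
import sys
from h import *
C=np.array([.5777,-.0126]);yaw=.118
s=robot.state();M=R.from_quat(s['eef_rot']).as_matrix()
p=s['tool_pos'];c,n=np.cos(yaw),np.sin(yaw)
d=p[:2]-C
print('t',round(float(s['t']),2),'plate xy mm',(1e3*np.array([c*d[0]+n*d[1],-n*d[0]+c*d[1]])).round(1),'tip z',round(1e3*p[2]-14,1),'yaw-plate',round(np.arctan2(M[1,0],M[0,0])-yaw,3),'F',s['ft_force'].round(2),'w',round(float(s['width']),2))
for k,x,y in [(a+b,.075*(1 if a=='f' else -1),.060*(1 if b=='l' else -1)) for a in'nf' for b in'lr']+[('t'+a+b,.072*(1 if a=='f' else -1),.1267*(1 if b=='l' else -1)) for a in'nf' for b in'lr']:
    w=np.array([C[0]+c*x-n*y,C[1]+n*x+c*y,p[2]]);v=M.T@(w-p); print(k,(v*100).round(1))
E
python3 -m creep '[47,11.5,-45,-0.404,47,11.5,-45,-0.404,47,11.5,-45,-0.404,47,11.5,-45,-0.404,47,11.5,-45,-0.404,47,11.5,-45,-0.404,47,11.5,-45,-0.404,47,11.5,-45,-0.404,47,11.5,-45,-0.404,47,11.5,-45,-0.404]' 0 20; python3 rem.py
```

```text
t: 2.4
tool_pos: [0.4218, 0.1717, 0.1499]
eef_rot: [-0.706, -0.042, 0.041, 0.706]
ft_force: [1.4, 1.0, 0.5]
width: 0.169
t 2.4 plate xy mm [-133.1  201.4] tip z 135.9 yaw-plate 0.0 F [1.37 0.97 0.54] w 0.17
nl [  5.8   0.  -14.1]
nr [  5.8   0.  -26.1]
fl [ 20.8   0.  -14.1]
fr [ 20.8   0.  -26.1]
tnl [ 6.1  0.  -7.5]
tnr [  6.1   0.  -32.8]
tfl [20.5  0.  -7.5]
tfr [ 20.5   0.  -32.8]
```

```bash
python3 -m creep '[5.7,7.5,-14.2,0,5.7,7.5,-14.2,0,5.7,7.5,-14.2,0,5.7,7.5,-14.2,0,5.7,7.5,-14.2,0,5.7,7.5,-14.2,0]'; python3 rem.py|head -4
python3 - <<'E'
from h import *
im=robot.snapshot('scene'); cv2.imwrite('pics/s1.png',cv2.resize(im[80:280,220:480,::-1],None,fx=3,fy=3))
E
```

```text
t: 3.0
tool_pos: [0.4941, 0.0392, 0.0746]
eef_rot: [-0.706, -0.041, 0.042, 0.706]
ft_force: [0.2, 0.4, -0.4]
width: 0.005
t 3.0 plate xy mm [-76.9  61.3] tip z 60.6 yaw-plate -0.001 F [ 0.25  0.37 -0.36] w 0.0
nl [ 0.2 -0.  -0.1]
nr [  0.2  -0.  -12.1]
fl [15.2 -0.  -0.1]
```

View pics/s1.png

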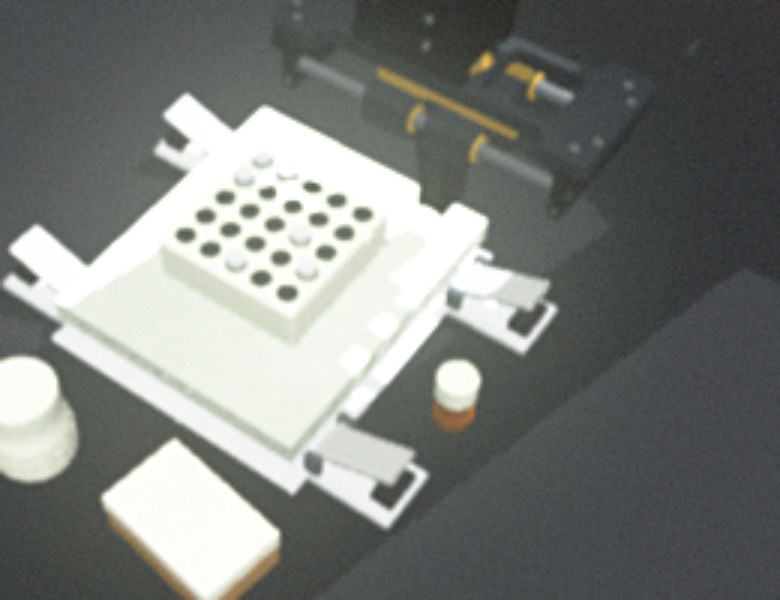

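The shut fingers stand over the near left corner (about 440,200). Pressing carefully, down to about 4 mm below the level surface.

```bash
python3 -m creep '[0,1.2,0,0,0,2.0,0,0,0,2.2,0,0,0,2.4,0,0,0,2.5,0,0,0,2.5,0,0]'; python3 rem.py|head -1
```

```text
t: 3.65
tool_pos: [0.4943, 0.0394, 0.0498]
eef_rot: [-0.706, -0.042, 0.042, 0.706]
ft_force: [-1.0, 0.1, 2.6]
width: 0.007
t 3.65 plate xy mm [-76.7  61.5] tip z 35.8 yaw-plate 0.0 F [-1.03  0.14  2.61] w 0.01
```

```bash
python3 -m creep '[0,0.1,0,0,0,0.2,0,0,0,0.2,0,0]'; python3 rem.py|head -1
```

```text
t: 3.95
tool_pos: [0.4946, 0.0392, 0.0479]
eef_rot: [-0.706, -0.042, 0.042, 0.706]
ft_force: [-1.5, 1.7, 3.9]
width: 0.008
t 3.95 plate xy mm [-76.5  61.3] tip z 33.9 yaw-plate 0.0 F [-1.5   1.73  3.95] w 0.01
```

```bash
python3 -m creep '[0,0.1,0,0,0,0.2,0,0,0,0.2,0,0]'; python3 rem.py|head -1
python3 - <<'E'
from h import *
im=robot.snapshot('scene'); cv2.imwrite('pics/s2.png',cv2.resize(im[80:280,220:480,::-1],None,fx=3,fy=3))
E
```

```text
t: 4.25
tool_pos: [0.4947, 0.0393, 0.0475]
eef_rot: [-0.706, -0.042, 0.042, 0.706]
ft_force: [-8.2, 3.1, 18.6]
width: 0.004
t 4.25 plate xy mm [-76.3  61.3] tip z 33.5 yaw-plate 0.0 F [-8.19  3.06 18.59] w 0.0
```

View pics/s2.png

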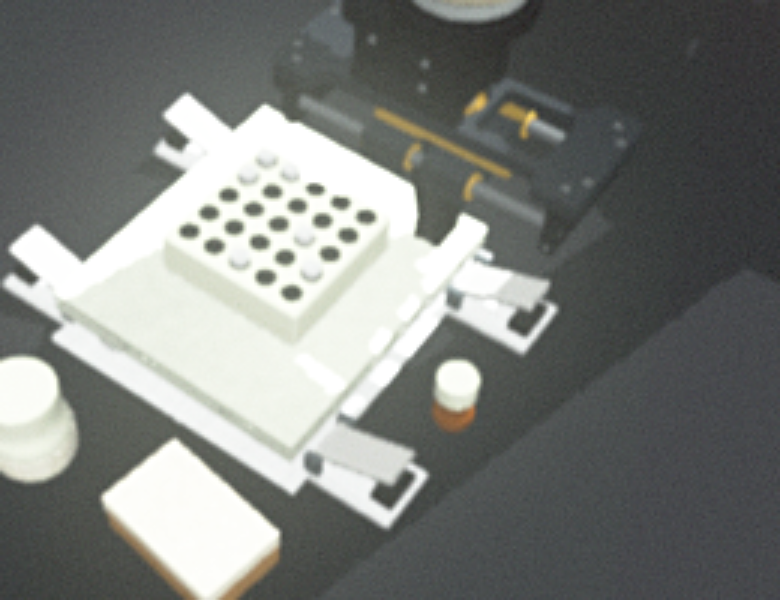

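The near left corner gave about 4.5 mm at some 4 N, then met a hard stop. The rack also shifts by 3–4 px in the picture. As a cross-check, I'll press the near right corner, which should be firm at 38 mm.

```bash
python3 -m creep '[0,-2,0,0,0,-2.8,-4,0,0,-2.8,-9,0,0,-2.8,-12.1,0,0,-2.8,-12.1,0]'; python3 rem.py|head -3; python3 -m creep '[0,1.3,0,0,0,1.8,0,0,0,2.2,0,0,0,2.4,0,0]';python3 rem.py|head -1
```

```text
t: 4.8
tool_pos: [0.5095, -0.0849, 0.0741]
eef_rot: [0.707, 0.041, -0.04, -0.705]
ft_force: [-0.1, 0.3, 0.1]
width: 0.004
t 4.8 plate xy mm [-76.2 -63.8] tip z 60.1 yaw-plate -0.004 F [-0.05  0.32  0.15] w 0.0
nl [ 0.1 -0.  12.4]
nr [ 0.1 -0.   0.4]
t: 5.2
tool_pos: [0.5075, -0.0798, 0.0518]
eef_rot: [-0.706, -0.041, 0.044, 0.706]
ft_force: [-19.8, 4.1, 44.3]
width: 0.009
t 5.2 plate xy mm [-77.6 -58.5] tip z 37.8 yaw-plate 0.003 F [-19.78   4.08  44.33] w 0.01
```

Near right is firm at 37.8 mm (44 N, no give), so the short corner is near left. Now to its lever.

```bash
python3 -m creep '[0,-1.5,0,0,0,-5,2,0,0,-6,7,0,0,-6,12,0,0,-6,17,0,0,-6,18.8,0,0,-6,18.8,0,0,-6,18.8,0]'; python3 rem.py
python3 - <<'E'
from h import *
im=robot.snapshot('scene'); cv2.imwrite('pics/s3.png',cv2.resize(im[80:280,220:480,::-1],None,fx=3,fy=3))
E
```

```text
t: 6.0
tool_pos: [0.4858, 0.1065, 0.1091]
eef_rot: [0.706, 0.043, -0.043, -0.706]
ft_force: [-0.3, 0.1, -0.5]
width: 0.008
t 6.0 plate xy mm [-77.3 129.1] tip z 95.1 yaw-plate 0.003 F [-0.32  0.08 -0.54] w 0.01
nl [ 0.2  0.  -6.9]
nr [  0.2   0.  -18.9]
fl [15.2 -0.  -7. ]
fr [ 15.2  -0.  -19. ]
tnl [ 0.5 -0.  -0.2]
tnr [  0.4   0.  -25.6]
tfl [14.9 -0.  -0.3]
tfr [ 14.8  -0.  -25.6]
```

View pics/s3.png

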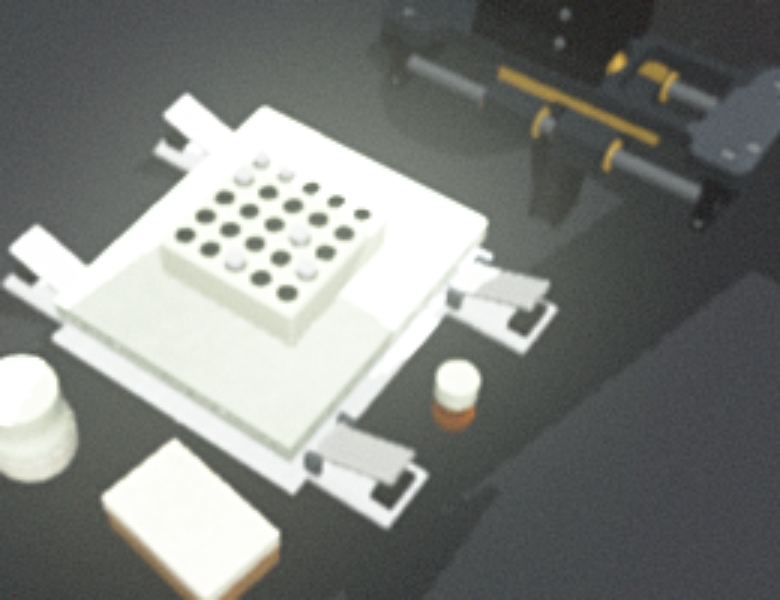

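```bash
python3 -m creep '[0.4,3,-0.2,0,0.4,5.5,-0.2,0,0.4,6.2,-0.2,0,0.4,6.6,-0.2,0,0.4,7,-0.2,0,0.4,7.3,-0.2,0,0.4,7.6,-0.2,0,0.4,7.8,-0.2,0]'; python3 rem.py|head -1
```

```text
t: 6.85
tool_pos: [0.4915, 0.1042, 0.0333]
eef_rot: [-0.706, -0.042, 0.041, 0.706]
ft_force: [-3.4, 3.2, 6.4]
width: 0.004
t 6.85 plate xy mm [-71.8 126.2] tip z 19.3 yaw-plate -0.001 F [-3.4   3.23  6.35] w 0.0
```

```bash
python3 -m creep '[0,0.1,0,0,0,0.2,0,0,0,0.3,0,0,0,0.4,0,0,0,0.4,0,0]'; python3 rem.py|head -1
```

```text
t: 7.35
tool_pos: [0.4917, 0.1044, 0.0301]
eef_rot: [-0.706, -0.042, 0.041, 0.706]
ft_force: [-5.5, 3.9, 12.0]
width: 0.005
t 7.35 plate xy mm [-71.7 126.3] tip z 16.1 yaw-plate -0.001 F [-5.53  3.9  11.99] w 0.01
```

Near the stop at 16.1 mm, with the force rising. A little more, then retreat.

```bash
python3 -m creep '[0,0.1,0,0,0,0.2,0,0,0,0.2,0,0]'; python3 rem.py|head -1;  python3 -m creep '[0,-1,0,0,0,-5,0,0,0,-9,3,0,-3,-12,7,0,-6,-14,10,0,-8,-14,13,0,-8,-14,13,0]'; python3 - <<'E'
from h import *
for cam,sl in(('scene',np.s_[80:280,220:480,::-1]),('top',np.s_[100:300,220:480,::-1])):
    im=robot.snapshot(cam); cv2.imwrite(f'pics/{cam}4.png',cv2.resize(im[sl],None,fx=3,fy=3))
print(robot.state()['ft_force'])
E
```

```text
t: 7.65
tool_pos: [0.4918, 0.1045, 0.0296]
eef_rot: [-0.706, -0.042, 0.041, 0.706]
ft_force: [-12.6, 2.6, 27.9]
width: 0.0
t 7.65 plate xy mm [-71.5 126.4] tip z 15.6 yaw-plate -0.001 F [-12.58   2.57  27.86] w 0.0
t: 8.35
tool_pos: [0.3944, 0.2265, 0.1678]
eef_rot: [-0.705, -0.044, 0.042, 0.707]
ft_force: [-0.1, 0.1, 0.3]
width: 0.004
[-0.66610827 -0.97911979  0.42522885]
```

View pics/scene4.png

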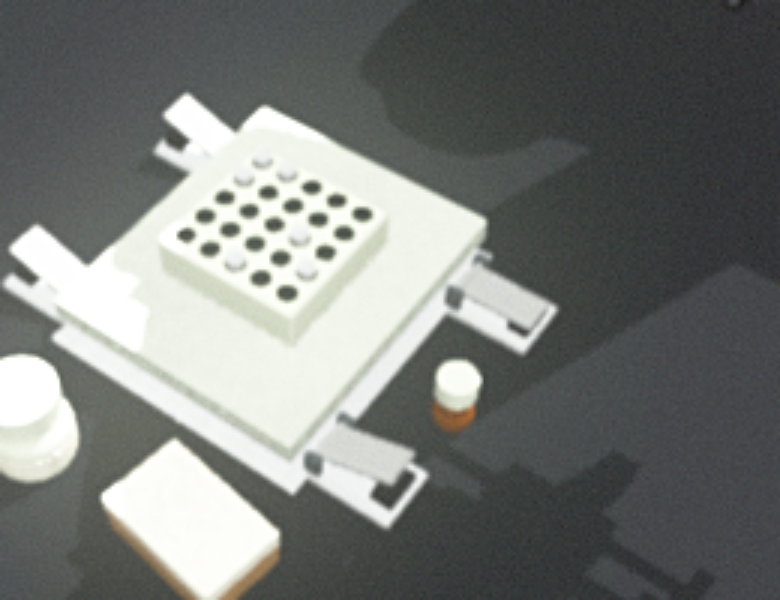

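View pics/top4.png

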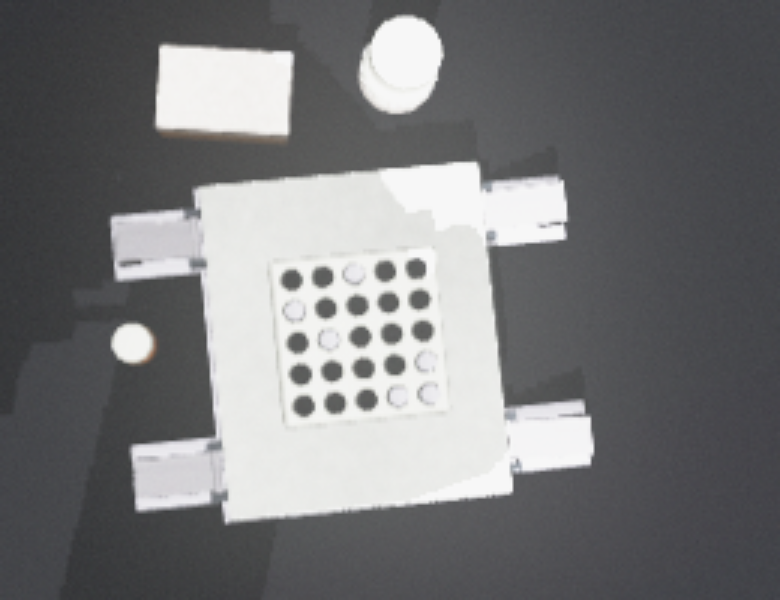

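The near left leaf now lies flat (its outer edge dropped from about row 280 to 310 in the scene crop). The other three stand, and the plate and bystanders haven't moved.

```bash
python3 -c "
from plant import robot
print(robot.finish_job(), robot.state()['t'])"
```

```text
the job is handed in; nothing more can be done
the job is handed in; nothing more can be done
```

I found the rocking corner (near left), pressed its shim lever flat and handed the job in at about 8.5 s of the 51 s allowed. `finish_job` gives no verdict, so I don't know the official result.

- **Finding the corner:** The near left corner dipped about 4.5 mm at roughly 4 N, then met a hard stop at 33.5 mm. As a cross-check, near right did not give: it stayed at 37.8 mm under 44 N, more force than I intended. I did not test the two far corners.
- **Pressing the lever:** I pressed the near left lever to its stop. The fingertip ended at 15.6 mm with 28 N on it, against the 16 mm given for flat.
- **Last checks:** The final pictures from both cameras show the near left lever flat and the other three standing. The plate looks level and in place, the vial, jar and box have not moved, and the arm is clear with no meaningful force on the tool. I judged the plate level by eye rather than measuring it. None of the checks failed or disagreed.

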